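# Seat a filter-housing cover with four levers, crosswise and in steps

### The job

The cover of the filter housing is loose: draw it down onto the rim with its four blue clamping levers, turning clockwise, first lightly one lever and the one diagonally opposite, then lightly the other two, then all of them again crosswise until the cover is fully home, level, and every lever is snug (about 0.5 Nm). Never let the cover tip by more than about a degree on the way and do not overtighten (the cover cracks at about 0.7 Nm); don't push on the cover itself, leave the other things on the counter alone, and let go at the end.

Things in the scene. Friction and masses are not known exactly. Their poses are not given: they have to be found in the camera images.
- lever_1: Lever 1 on the cover, diagonally opposite lever_3. All four alike: a blue one-sided handle 12 mm thick, 20 mm tall, reaching 50 mm from its screw's axis along the body's x; dark hub 22 mm across on the axis. Origin: on the axis, half-way up the handle; z up. Cover's top lies 27 to 30 mm below the origin; clear space round the handle, outward over the corner too. Numbered clockwise.
- lever_2: Lever 2 on the cover, diagonally opposite lever_4. Clockwise from above screws it down, 3 mm per radian; it stays where it is left. At the start each hangs loose, up to about 2 mm above the cover, differently for each and not readable from its height or angle (worn washers). First round: about 0.65 rad each, which brings it to press and draws its corner at most about half way.
- lever_3: Lever 3 on the cover, diagonally opposite lever_1. Last round: up to 1.2 rad more, different for each, to be felt: torque while turning is 0.25 Nm running free plus 0.003 Nm per newton that it presses on the cover. Snug: 80 to 100 N, about 0.5 Nm (11.5 N of push 45 mm from the axis). Then, on the rim, 0.1 rad more adds some 30 N; at 140 N (0.67 Nm, 15 N of push) the cover cracks.
- lever_4: Lever 4 on the cover, diagonally opposite lever_2. The handles start pointing 0.85 to 0.95 rad anticlockwise of the outward diagonal of their corner and swing across it. A handle can be swept round by pushing its side with shut fingers, or held and led round; friction can hide the torque of a held handle when nothing moves, so feel it while pushing or turning.
- cover: white square cover, 150 x 150 x 10 mm, round dark window; lever axes 47 mm from its centre along its x and y. Origin: centre of its underside, 87 mm above the table at first, on a springy black gasket (37 N per mm, 110 N in all when home); 84 mm when home on the rim. One lever driven fully home with the others loose tips it 0.028 rad, half way about 0.016 rad; above 0.024 rad it jams.
- housing: aluminium filter housing standing fixed on the counter: square foot and square 150 mm flange whose upper face, the rim, is 84 mm above the table; origin at the centre of its underside; z up, cover's axes parallel to its own
- tube_rack: blue plastic tube rack, 100 x 200 x 78 mm, with white-capped tubes standing in it to 106 mm; origin at the centre of its underside
- wash_bottle: white wash bottle with green cap, 68 mm across, 170 mm tall; origin at the centre of its underside
- reagent_jar: amber jar with black lid, 68 mm across, 90 mm tall; origin at the centre of its underside
- spare_gasket: spare black rubber ring lying beside the housing, 122 mm across, 6 mm thick; origin at the centre of its underside; not needed
- spare_lever: spare blue lever with its screw, lying on its side beside the housing, 61 mm long; origin on the table under its hub; not needed
- driver: screwdriver lying on the table, not needed; origin at its underside

How it is judged:
On the way, in this order (a step that is already met when the one before it is completed fails the run):
1. one diagonal pair of levers presses on the cover while the other pair is still loose (((contact force between each of lever_1, lever_3 and cover above 4 N and contact force between each of lever_2, lever_4 and cover below 2 N) or (contact force between each of lever_2, lever_4 and cover above 4 N and contact force between each of lever_1, lever_3 and cover below 2 N))), for 0.2 s.
2. all four levers press on the cover (contact force between each of lever_1, lever_2, lever_3, lever_4 and cover above 10 N), for 0.2 s.
At the end, for the whole second after the job is handed in: The cover lies on the rim (its underside less than 0.6 mm above it at the centre, tipped less than 0.006 rad), and each of the four levers presses on it with more than 15 N by itself (z of cover in the frame of housing below 0.0846 m and angle between cover's own z axis and vertical below 0.006 rad and contact force between each of lever_1, lever_2, lever_3, lever_4 and cover above 15 N); the robot touches nothing.
It fails at once if the cover tips by more than 0.024 rad (1.4 degrees) (angle between cover's own z axis and vertical above 0.024 rad).
It fails at once if a lever is overtightened: it presses on the cover with more than 140 N (about 0.7 Nm) (contact force between any of lever_1, lever_2, lever_3, lever_4 and cover above 140 N).
It fails at once if the robot pushes on the cover itself with more than 8 N (contact force between any of the fingers, the arm and cover above 8 N).
It fails at once if a bystander is moved by more than 30 mm (distance of any of tube_rack, wash_bottle, reagent_jar, spare_gasket, spare_lever, driver from where it was at the start of the episode above 0.03 m).
It also fails if it takes over 72 s, if anything falls off the work surface, if the arm or the gripper's body presses on something with over 40 N, if the wrist force passes 120 N, or if a joint passes its speed limit or range.

### The arm

A 7-joint arm with a two-finger parallel gripper is mounted at the origin on the work surface. World frame = base frame: x ahead of the robot, y to its left, z up, the work surface at z = 0. Lengths are in m, angles in rad, forces in N, time in s.
With the tool pointing down it reaches from about 0.35 to 0.9 m from the base axis. Payload 19.9 kg.
Tool frame: the origin (TCP) lies between the finger pads; the fingertips stand 19 mm ahead of it and the grasp point (between the pads) is the TCP; z points along the fingers, y is the direction in which the jaws open and shut (so a half turn about z gives the same grasp; the last joint's range is limited). The gripper opens to 94 mm and grips with 3 to 60 N. Pads are 16 mm wide; open, the fingers measure 119 mm over their backs; the gripper's body (75 mm by 177 mm) begins 78 mm behind the grasp point.
Start: joints at [-1.351, 0.417, -0.01, 1.614, 0.005, 1.111, -0.053], TCP at [0.161, 0.604, 0.224] pointing down, gripper open.
Joint ranges: [-2.81, 2.81], [-0.39, 2.02], [-1.27, 1.25], [0.06, 2.57], [-1.19, 4.33], [0.19, 2], [-2.82, 2.82]. Speed limits (rad/s): [1.89, 1.89, 2.39, 2.39, 3.01, 3.01, 3.01].

### API

Orientations are given as a 3x3 rotation matrix whose columns are the frame's x, y, z axes.
In Python, from rig import robot gives the robot as it stands. Calls block until the motion is done:
- robot.move_ptp(position, orientation): joint-space move of the TCP to a pose.
- robot.move_linear(position, velocity=0.15, frame=None, threshold=None): straight line of the TCP; frame=None keeps the orientation; velocity is the mean speed in m/s. With threshold (N) it stops when the force on the tool has changed by that much, and returns True; else False.
- robot.goto_joints(angles): joint-space move.
- robot.gripper_to(opening): finger opening in m; the grip force is fixed at half the most; returns when the fingers have stopped.
- robot.pause(seconds).
- robot.ik(position, orientation): joint angles nearest the present ones, or None.
- robot.get_state(): the state.
- robot.grab_frame(name): name is "side" or "top" or "wrist"; returns the picture (420x560x3 uint8, red, green, blue); there is no depth.
- robot.camera_info(name): a dict with "fx", "fy", "cx", "cy" (pixels), "dist" ([k1, k2, p1, p2, k3] as OpenCV has them; the pictures are not rectified), "rvec" (rotation vector, rad) and "tvec" (3), from world to camera coordinates, as OpenCV has them. Camera axes: x right, y down, z forward; pixel columns grow to the right and rows downward; lengths in m; the calibration is good to about 2 mm. A picture is of the moment at which its call begins: read the wrist's pose just before it. camera_info takes no time and is no camera call; for the wrist camera it gives the pose at the moment of the call.
A pose or a line that the arm cannot do raises robot.PlanningError and nothing moves.
- robot.sign_off(): hands the job in, once; it reports no verdict.
The state is a dict: "time": time; "qpos": joint angles; "joint_vel": joint speeds; "effort": joint torques, N m; "ee_pos": TCP position; "tool_rot": TCP orientation; "force": force on the tool from outside, world axes, zero at the start; "moment": the same for the moment, N m; "opening": finger opening in m.
Only numpy, scipy, OpenCV 4.12 (cv2) and the standard library are available. Lean on these libraries where they do the work, as an engineer would, in place of code of your own. Each camera call takes 0.05 s, during which the arm holds its last target.

## Working session

There is one attempt and no reset: what is moved stays moved. The work goes in short steps, each a Python script; the robot and the scene stay as the last script left them, time stands still between calls to the robot, and variables do not carry over. Pictures are saved under pics/ and viewed, and the job is handed in when it is done.

```bash
ls; mkdir -p pics; python3 - <<'E'
from rig import robot
import cv2
s=robot.get_state(); print(s)
for n in ("top","side"):
    cv2.imwrite(f"pics/{n}0.png",robot.grab_frame(n)[:,:,::-1]); print(n,robot.camera_info(n))
E
```

```text
pics
{'time': 0.0, 'qpos': array([-1.35151424,  0.41798566, -0.01029912,  1.61417387,  0.00471593,
        1.11069915, -0.05298929]), 'joint_vel': array([-0.00082888, -0.00142811,  0.00058253,  0.00021255, -0.00128842,
       -0.00119998, -0.00021445]), 'effort': array([-8.87113347e-04, -8.51256251e+01,  6.38490971e-01, -4.25981033e+01,
       -4.88914351e-02,  1.86328206e-02,  1.11725333e-04]), 'ee_pos': array([0.16107316, 0.60351814, 0.22381813]), 'tool_rot': array([[-9.66194434e-01,  2.57814409e-01, -2.14758676e-04],
       [ 2.57814476e-01,  9.66193665e-01, -1.22403531e-03],
       [-1.08075468e-04, -1.23802400e-03, -9.99999228e-01]]), 'force': array([-0.53582422,  0.00764856, -0.77674478]), 'moment': array([ 0.01392127, -0.04046629, -0.01790958]), 'opening': 0.09417227608281273}
top {'fx': 445.8791053276411, 'fy': 445.8791053276411, 'cx': 274.20390405970863, 'cy': 208.67378129875377, 'dist': array([-0.11991729,  0.        ,  0.        ,  0.        ,  0.        ]), 'rvec': array([ 2.11628817, -2.15826811,  0.12415615]), 'tvec': array([0.01774099, 0.4726339 , 1.29151976])}
side {'fx': 452.82800480703935, 'fy': 452.82800480703935, 'cx': 285.0970642285158, 'cy': 207.54876936166164, 'dist': array([-0.11820449,  0.        ,  0.        ,  0.        ,  0.        ]), 'rvec': array([ 2.35861948, -0.07239419,  0.04134234]), 'tvec': array([-0.4597557 ,  0.09993206,  1.27843393])}
```

View pics/top0.png

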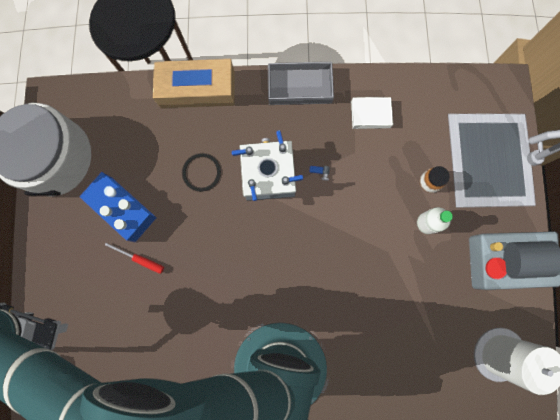

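View pics/side0.png

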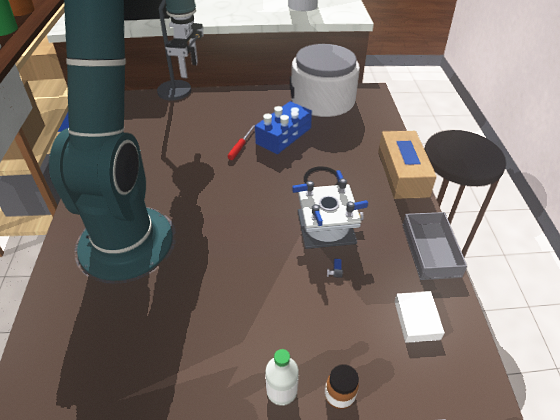

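```bash
cat > h.py <<'E'
import numpy as np, cv2
from rig import robot
def ray(name,uv,z,ci=None):
    c=ci or robot.camera_info(name)
    K=np.array([[c['fx'],0,c['cx']],[0,c['fy'],c['cy']],[0,0,1]])
    R,_=cv2.Rodrigues(np.array(c['rvec'],float)); t=np.array(c['tvec'],float)
    p=cv2.undistortPoints(np.array([[uv]],float),K,c['dist'])[0,0]
    d=R.T@np.array([p[0],p[1],1]); o=-R.T@t
    return o+d*(z-o[2])/d[2]
def proj(name,P,ci=None):
    c=ci or robot.camera_info(name)
    K=np.array([[c['fx'],0,c['cx']],[0,c['fy'],c['cy']],[0,0,1]])
    return cv2.projectPoints(np.array(P,float).reshape(-1,3),np.array(c['rvec']),np.array(c['tvec']),K,c['dist'])[0][:,0]
E
python3 - <<'E'
from h import *
im=cv2.imread('pics/top0.png')[120:220,210:345]
cv2.imwrite('pics/top0z.png',cv2.resize(im,None,fx=5.5,fy=5.5,interpolation=cv2.INTER_CUBIC))
for uv in [(268,169)]: print(ray('top',uv,.1))
for uv in [(249,151),(282,149),(286,180),(252,184)]: print(ray('top',uv,.125))
for uv in [(319,171),(202,172)]: print(ray('top',uv,.005))
for uv in [(437,178),(440,218)]: print(ray('top',uv,.1))
E
```

```text
[0.57842443 0.02261913 0.1       ]
[0.6260463  0.07464445 0.125     ]
[ 0.62949462 -0.01869624  0.125     ]
[ 0.53996793 -0.02800036  0.125     ]
[0.53079535 0.06707894 0.125     ]
[ 0.59076298 -0.13054417  0.005     ]
[0.59638426 0.23069627 0.005     ]
[ 0.54234184 -0.46200859  0.1       ]
[ 0.42670028 -0.46246761  0.1       ]
```

View pics/top0z.png

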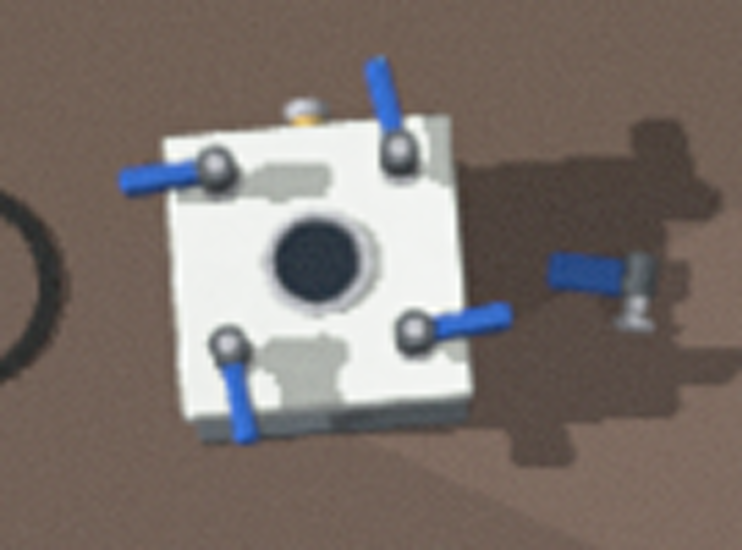

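```bash
python3 - <<'E'
from h import *
R=np.array([[-1,0,0],[0,1,0],[0,0,-1.]])
for R in (np.array([[-1,0,0],[0,1,0],[0,0,-1.]]),np.array([[1,0,0],[0,-1,0],[0,0,-1.]]),np.array([[0,1,0],[1,0,0],[0,0,-1.]]),np.array([[0,-1,0],[-1,0,0],[0,0,-1.]])):
    print(robot.ik([0.58,0.022,0.33],R))
ci=robot.camera_info('wrist'); Rw,_=cv2.Rodrigues(ci['rvec']); o=-Rw.T@ci['tvec']
s=robot.get_state(); print(ci, s['tool_rot'].T@(o-s['ee_pos']), s['tool_rot'].T@Rw.T)
E
```

```text
[-0.57236807  0.29131595  0.60708789  1.60843172 -0.17109006  1.29556888
  1.63242423]
[-0.78120285  0.35249663  0.90196348  1.61432818 -0.28389494  1.3132444
 -1.40693064]
[-0.65533959  0.30966833  0.71942244  1.61088849 -0.2099264   1.30029548
  0.0968871 ]
[ 0.70587478  0.44132045 -1.08347463  1.56647967  0.39508275  1.37341193
  2.72521777]
{'fx': 375.53260339587376, 'fy': 375.53260339587376, 'cx': 280.43538043207093, 'cy': 204.52333134173574, 'dist': array([-0.03098415,  0.        ,  0.        ,  0.        ,  0.        ]), 'rvec': array([-2.31605474, -1.78021268, -0.23804817]), 'tvec': array([-0.62585044, -0.02729216,  0.39151708])} [ 0.07698064  0.00098581 -0.16097276] [[ 6.38394008e-04 -9.64842833e-01 -2.62826750e-01]
 [ 9.99999298e-01  3.53624137e-04  1.13078995e-03]
 [-9.98092691e-04 -2.62827287e-01  9.64842381e-01]]
```

```bash
python3 - <<'E'
from h import *
R=np.array([[0,1,0],[1,0,0],[0,0,-1.]])
robot.move_ptp([0.58,0.022,0.26],R)
s=robot.get_state(); print(s['time'],s['qpos'],s['ee_pos'],s['force'],s['moment'])
import pickle
ci=robot.camera_info('wrist'); im=robot.grab_frame('wrist'); pickle.dump(ci,open('ci0.pkl','wb'))
cv2.imwrite('pics/w0.png',im[:,:,::-1])
cv2.imwrite('pics/w0z.png',cv2.resize(im[40:380,60:500,::-1],None,fx=1.75,fy=1.75,interpolation=cv2.INTER_CUBIC))
E
```

```text
2.6417 [-0.63308822  0.36531954  0.6937064   1.70566913 -0.25178465  1.16196327
  0.1310667 ] [0.57999159 0.02309056 0.25985702] [ 0.00234012  0.48914691 -0.24508787] [-0.15178061  0.08631764  0.00343504]
```

View pics/w0.png

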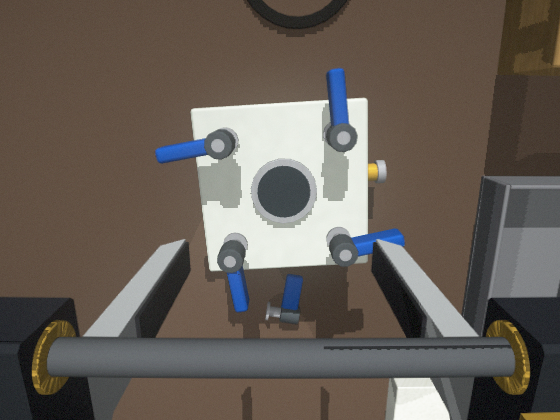

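```bash
python3 - <<'E'
from h import *
import pickle
ci=pickle.load(open('ci0.pkl','rb'))
C=np.array([ray('',p,.097,ci)[:2] for p in [(192,109),(367,98.5),(369,262),(211,271)]])
print(C, np.linalg.norm(C-np.roll(C,-1,0),axis=1), C.mean(0))
# window disc centre
print('win',ray('',(284,191),.097,ci))
for a in range(4):
    d=C[(a+1)%4]-C[a]; print(np.degrees(np.arctan2(d[1],d[0])))
for n,h,t in [('TL',(217,146),(157,155)),('TR',(343,137),(336,70)),('BR',(345,254),(403,238)),('BL',(231,259),(240,310))]:
    print(n,ray('',h,.14,ci)[:2],ray('',t,.1355,ci)[:2])
im=cv2.imread('pics/w0.png')
cv2.imwrite('pics/w0z.png',cv2.resize(im[60:330,140:420],None,fx=2.2,fy=2.2,interpolation=cv2.INTER_CUBIC))
E
```

```text
[[ 0.50539944  0.09552474]
 [ 0.65167014  0.10438182]
 [ 0.66267811 -0.04276907]
 [ 0.51461473 -0.05227532]] [0.14653862 0.14756206 0.14836823 0.14808707] [0.5835906  0.02621554]
win [0.58290173 0.02509185 0.097     ]
3.465180852047777
-85.72182584436332
-176.32642893831394
93.56775633891499
TL [0.53242149 0.06939529] [0.48548701 0.06205778]
TR [0.62594272 0.07625324] [0.61956266 0.12367393]
BR [ 0.631822   -0.01677101] [ 0.67906834 -0.00470293]
BL [ 0.53994635 -0.02133266] [ 0.54542079 -0.07038552]
```

View pics/w0z.png

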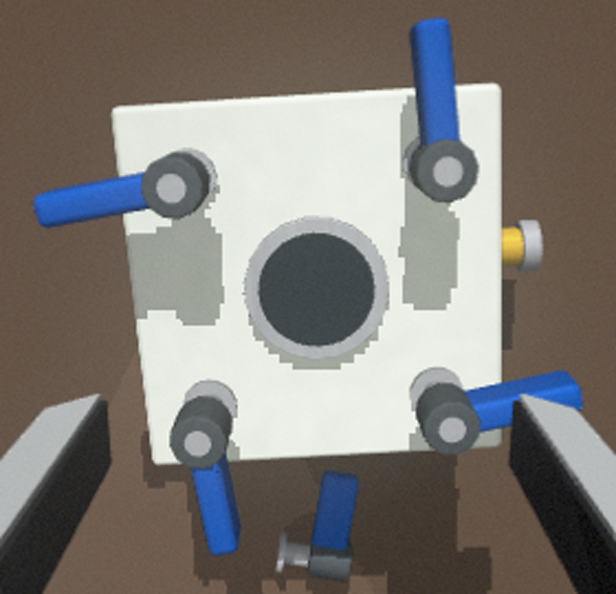

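```bash
cat >> h.py <<'E'
Cc=np.array([0.583,0.0255]); yaw=0.065
def rot(a): return np.array([[np.cos(a),-np.sin(a)],[np.sin(a),np.cos(a)]])
L={n:dict(ax=Cc+rot(yaw)@np.array(o)*0.047,dg=np.radians(d)+yaw,flip=f) for n,o,d,f in
 [('TL',(-1,1),135,0),('TR',(1,1),45,np.pi),('BR',(1,-1),-45,np.pi),('BL',(-1,-1),-135,2*np.pi)]}
Z0=0.130
def pose(n,b,gap=0.014,r=0.040,z=Z0,skew=0.0):
    """b: handle angle ccw of diagonal; TCP gap behind the handle's centreline."""
    l=L[n]; th=l['dg']+b; e=np.array([np.cos(th),np.sin(th)]); t=np.array([-e[1],e[0]])
    p=l['ax']+r*e+gap*t; psi=th-np.pi/2+l['flip']+skew; x=np.array([np.cos(psi),np.sin(psi),0])
    zz=np.array([0,0,-1.]); R=np.column_stack([x,np.cross(zz,x),zz])
    return np.array([p[0],p[1],z]),R
def angle_of(n,p):  # polar angle of TCP about axis rel diag, radius
    d=np.array(p[:2])-L[n]['ax']; a=np.arctan2(d[1],d[0])-L[n]['dg']
    return (a+np.pi)%(2*np.pi)-np.pi, np.hypot(*d)
def beta(n,p,gap=0.014):
    a,r=angle_of(n,p); return a-np.arcsin(gap/r)
def wr(n,s0):
    s=robot.get_state(); f=s['force']-s0['force']; m=s['moment']-s0['moment']
    d=s['ee_pos'][:2]-L[n]['ax']; tq=d[0]*f[1]-d[1]*f[0]
    return s,f,m,-tq,-(tq+m[2])
E
python3 - <<'E'
from h import *
for n in L: print(n,L[n]['ax'])
robot.gripper_to(0.0); s=robot.get_state(); print('t',s['time'],s['opening'])
p,R=pose('TL',0.9,gap=0.024,z=0.165)
robot.move_ptp(p,R); s=robot.get_state(); print('t',s['time'],s['qpos'])
p,R=pose('TL',0.9,gap=0.024)
robot.move_linear(p,velocity=.1,frame=R); s0=robot.get_state(); print('t',s0['time'],s0['ee_pos']-p,s0['force'],s0['moment'])
cv2.imwrite('pics/w1.png',robot.grab_frame('wrist')[:,:,::-1])
cv2.imwrite('pics/t1.png',cv2.resize(robot.grab_frame('top')[110:230,200:345,::-1],None,fx=5,fy=5))
p,R=pose('TL',0.9,gap=0.008)
hit=robot.move_linear(p,velocity=.03,frame=R,threshold=2.)
s,f,m,t1,t2=wr('TL',s0); print(hit,s['time'],f,m,t1,t2,s['ee_pos'],angle_of('TL',s['ee_pos']),beta('TL',s['ee_pos']))
E
```

```text
TL [0.5330464 0.0693479]
TR [0.6268479 0.0754536]
BR [ 0.6329536 -0.0183479]
BL [ 0.5391521 -0.0244536]
t 4.1083 0.00042946394368737807
t 4.6833 [-0.68162049  0.31160073  0.64248431  1.99630148 -0.23580539  0.90604253
  0.26378365]
t 5.1833 [ 0.00044963 -0.00029625  0.0002695 ] [0.15789575 0.40965186 0.22101493] [-0.08166121  0.08263635 -0.02762802]
True 5.6583 [-0.31594667 -0.85479906 -0.57793113] [-0.0215824  -0.01606669 -0.01094775] -0.024324662707505825 -0.013376911281191686 [0.49632284 0.04698144 0.13003715] (np.float64(1.2674448471705881), np.float64(0.042998587695136856)) 0.9358069753099115
```

View pics/w1.png

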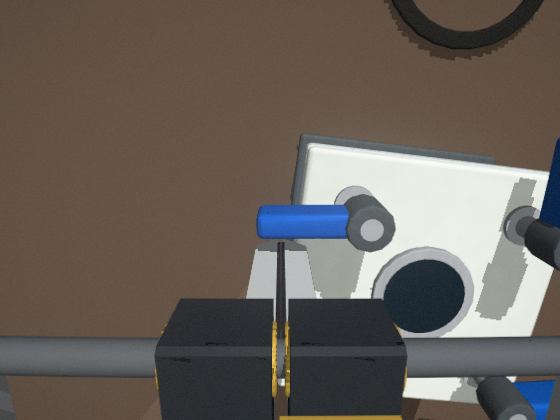

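View pics/t1.png

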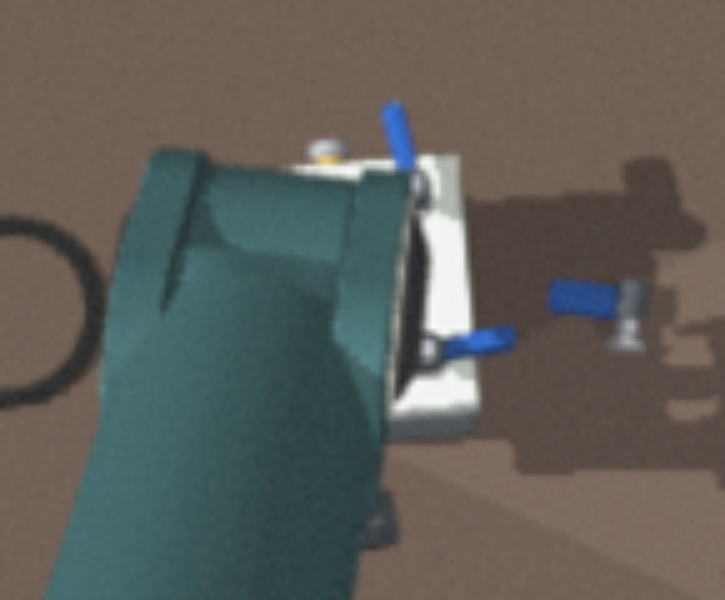

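```bash
python3 - <<'E'
from h import *
n='TL'
S=[robot.get_state() for _ in range(3)]
fs=[]
for i in range(6):
    robot.pause(0.02); s=robot.get_state(); fs.append(np.r_[s['force'],s['moment']])
fs=np.array(fs); print(fs.mean(0).round(3),fs.std(0).round(3)); s0=dict(force=fs.mean(0)[:3],moment=fs.mean(0)[3:])
print(robot.get_state()['time'])
for i,b in enumerate([0.85,0.75,0.65]):
    p,R=pose(n,b,z=Z0-0.003*(0.9-b))
    hit=robot.move_linear(p,velocity=.03,frame=R,threshold=10.)
    s,f,m,t1,t2=wr(n,s0); print(hit,s['time'],f.round(2),m.round(3),round(t1,3),round(t2,3),(s['ee_pos']-p).round(4),round(beta(n,s['ee_pos']),3))
cv2.imwrite('pics/w2.png',robot.grab_frame('wrist')[:,:,::-1])
E
```

```text
[-0.152 -0.054  0.014 -0.052  0.057  0.006] [0.259 0.278 0.561 0.032 0.031 0.026]
5.7583
False 6.0417 [-0.15 -4.84 -1.07] [-1.094  0.153 -0.012] -0.181 -0.17 [-0.0002 -0.0007 -0.0001] 0.868
False 6.3333 [-0.51 -6.83  0.22] [-1.531  0.096 -0.067] -0.263 -0.197 [-0.0002 -0.0009 -0.0001] 0.773
False 6.625 [-0.78 -6.58 -0.03] [-1.534  0.161 -0.114] -0.261 -0.147 [-0.0002 -0.0009 -0.0001] 0.673
```

View pics/w2.png

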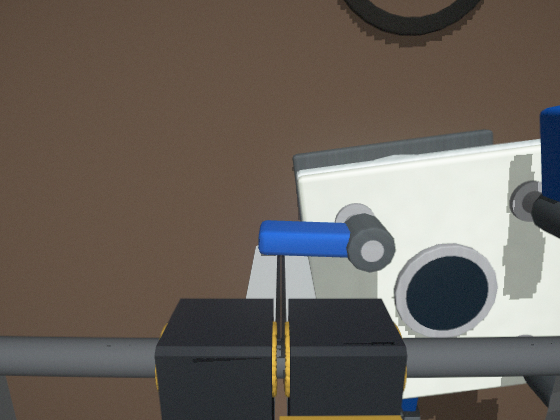

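```bash
cat >> h.py <<'E'
def avg(k=3,dt=0.02):
    fs=[]
    for i in range(k):
        s=robot.get_state(); fs.append(np.r_[s['force'],s['moment']]); robot.pause(dt)
    fs=np.mean(fs,0); return dict(force=fs[:3],moment=fs[3:],time=s['time'],ee_pos=s['ee_pos'])
E
python3 - <<'E'
from h import *
n='TL'
s0=dict(force=np.array([-.152,-.054,.014]),moment=np.array([-.052,.057,.006]))
for i,b in enumerate([0.5,0.35,0.2]):
    p,R=pose(n,b,z=Z0-0.003*(0.9-b))
    hit=robot.move_linear(p,velocity=.03,frame=R,threshold=10.)
    s,f,m,t1,t2=wr(n,s0); print(hit,s['time'],f.round(2),m.round(3),round(t1,3),round(t2,3),(s['ee_pos']-p).round(4),round(beta(n,s['ee_pos']),3))
a=avg(); print('static',a['force'].round(2),a['moment'].round(3))
p,R=pose(n,0.2,gap=0.019,z=Z0-0.002); robot.move_linear(p,velocity=.03,frame=R)
a=avg(); print('free',a['force'].round(2),a['moment'].round(3),a['time'])
E
```

```text
False 7.0333 [-0.75 -6.63  0.36] [-1.542  0.271 -0.103] -0.276 -0.173 [-0.0002 -0.0009 -0.0001] 0.522
False 7.3917 [-1.27 -6.76  0.29] [-1.525  0.245 -0.098] -0.289 -0.19 [-0.0002 -0.0009 -0.0001] 0.374
False 7.75 [-0.95 -7.08  0.86] [-1.566  0.354 -0.084] -0.303 -0.219 [-0.0003 -0.0009 -0.0002] 0.224
static [-1.48 -6.94  1.1 ] [-1.621  0.425 -0.076]
free [-0.57 -0.18  0.58] [-0.08   0.086 -0.003] 8.15
```

```bash
cat >> h.py <<'E'
def pr(tag,n,s0):
    s,f,m,t1,t2=wr(n,s0)
    a,r=angle_of(n,s['ee_pos']); th=a+L[n]['dg']
    print(tag,round(s['time'],2),'f',f.round(2),'mz',m[2].round(3),'t1 %.3f t2 %.3f b %.3f r %.4f'%(-t1,-t2,beta(n,s['ee_pos']),r)); return s
E
python3 - <<'E'
from h import *
n='BR'; kw=dict(r=0.034,skew=-0.12)
s=robot.get_state(); p=s['ee_pos'].copy(); p[2]=.172; robot.move_linear(p,velocity=.15)
p,R=pose(n,0.97,gap=0.024,z=0.172,**kw); robot.move_ptp(p,R)
p,R=pose(n,0.97,gap=0.024,**kw); robot.move_linear(p,velocity=.15,frame=R)
print(robot.get_state()['time'],robot.get_state()['qpos'].round(2))
s0=avg()
p,R=pose(n,0.97,gap=0.008,**kw); hit=robot.move_linear(p,velocity=.04,frame=R,threshold=4); pr(hit,n,s0)
cv2.imwrite('pics/w3.png',robot.grab_frame('wrist')[:,:,::-1])
for b in [.87,.77,.67]:
    p,R=pose(n,b,z=Z0-0.003*(0.9-b),**kw)
    hit=robot.move_linear(p,velocity=.04,frame=R,threshold=10.); pr(hit,n,s0)
E
```

```text
9.8583 [-0.48  0.65  0.6   1.62 -0.41  1.01  0.38]
True 10.27 f [-0.75  0.1  -0.84] mz 0.049 t1 0.018 t2 0.067 b 0.899 r 0.0363
False 10.57 f [-0.83  1.21  0.47] mz 0.01 t1 0.054 t2 0.064 b 0.879 r 0.0368
False 10.82 f [-1.68  4.08  0.32] mz 0.035 t1 0.162 t2 0.198 b 0.784 r 0.0369
False 11.07 f [0.67 3.9  0.81] mz 0.06 t1 0.127 t2 0.187 b 0.679 r 0.0369
```

View pics/w3.png

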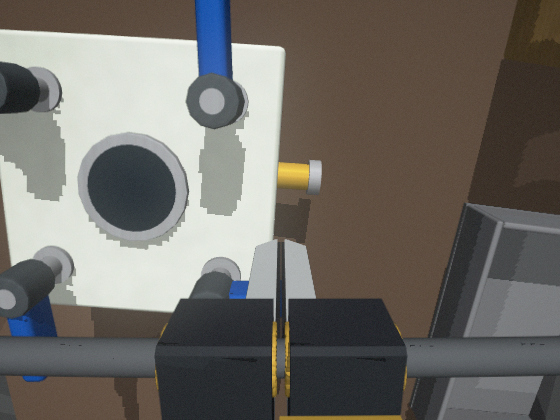

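```bash
python3 - <<'E'
from h import *
n='BR'; kw=dict(r=0.034,skew=-0.12)
p,R=pose(n,0.97,gap=0.024,**kw)
s0=dict(force=np.array([-.3,.2,.2]),moment=np.array([-.05,.08,-.02]))
for b in [.52,.36,.215]:
    p,R=pose(n,b,z=Z0-0.003*(0.9-b),**kw)
    hit=robot.move_linear(p,velocity=.04,frame=R,threshold=10.); pr(hit,n,s0)
p,R=pose(n,b,gap=0.02,z=Z0-0.002,**kw); robot.move_linear(p,velocity=.06,frame=R)
a=avg(); print(a['force'],a['moment'])
s=robot.get_state(); p=s['ee_pos'].copy(); p[2]=.172; robot.move_linear(p,velocity=.15)
n='TL'
p,R=pose(n,0.35,gap=0.024,z=0.172,**kw); robot.move_ptp(p,R)
p,R=pose(n,0.35,gap=0.024,z=Z0-.002,**kw); robot.move_linear(p,velocity=.15,frame=R)
s0=avg(); print(s0['time'],s0['force'],s0['moment'])
for b in [0.32,0.22,.17]:
    p,R=pose(n,b,z=Z0-.002,**kw); hit=robot.move_linear(p,velocity=.04,frame=R,threshold=10); pr(hit,n,s0)
E
```

```text
False 11.37 f [1.69 2.67 0.13] mz 0.055 t1 0.085 t2 0.140 b 0.526 r 0.0370
False 11.68 f [ 4.68  3.1  -0.68] mz 0.107 t1 0.110 t2 0.216 b 0.366 r 0.0372
False 11.97 f [ 5.69  2.38 -1.42] mz 0.101 t1 0.113 t2 0.214 b 0.223 r 0.0374
[-0.47500176 -0.35916197 -0.0829769 ] [-0.08368782  0.09780383  0.00259632]
13.9833 [-0.20618629 -0.21327906  0.12823216] [-0.0874174   0.09512452 -0.0294762 ]
False 14.43 f [-0.53 -0.12 -0.48] mz 0.024 t1 0.005 t2 0.029 b 0.309 r 0.0367
False 14.68 f [ 0.87 -0.77  0.63] mz 0.004 t1 0.025 t2 0.029 b 0.225 r 0.0368
False 14.93 f [-0.66 -3.13  0.45] mz 0.048 t1 0.118 t2 0.166 b 0.192 r 0.0370
```

```bash
cat >> h.py <<'E'
KW=dict(r=0.034,skew=-0.12)
def tq(tag,n,s0,k=4):
    a=avg(k); f=a['force']-s0['force']; m=a['moment']-s0['moment']
    d=a['ee_pos'][:2]-L[n]['ax']; t=d[0]*f[1]-d[1]*f[0]+m[2]
    print(tag,n,'t=%.2f F=%.2f tq=%.3f b=%.3f'%(a['time'],np.hypot(*f[:2]),t,beta(n,a['ee_pos']))); return t
def leave(n,z=0.165):
    s=robot.get_state(); b=beta(n,s['ee_pos'])
    p,R=pose(n,b+.1,z=s['ee_pos'][2]+.004,**KW); robot.move_linear(p,velocity=.1,frame=R)
    p[2]=z; robot.move_linear(p,velocity=.2)
def approach(n,b,gap=.019,zz=Z0,z=0.165):
    p,R=pose(n,b,gap=gap,z=z,**KW); robot.move_ptp(p,R)
    p,R=pose(n,b,gap=gap,z=zz,**KW); robot.move_linear(p,velocity=.2,frame=R)
    return avg(3)
E
python3 - <<'E'
from h import *
n='TL'; s0=dict(force=np.array([-.2,-.2,.3]),moment=np.array([-.087,.095,-.01]))
tq('before',n,s0,3)
p,R=pose(n,.13,z=Z0-.0023,**KW); robot.move_linear(p,velocity=.03,frame=R,threshold=10); tq('after',n,s0)
leave(n); print(robot.get_state()['time'])
n='BR'; s0=approach(n,.25,zz=Z0-.002); print(s0['time'],s0['force'],s0['moment'])
for b in (.2,.15):
    p,R=pose(n,b,z=Z0-.0023,**KW); h=robot.move_linear(p,velocity=.04,frame=R,threshold=10); tq(h,n,s0)
leave(n); print(robot.get_state()['time'])
E
```

```text
before TL t=14.96 F=4.40 tq=0.194 b=0.190
after TL t=15.28 F=5.83 tq=0.266 b=0.151
15.875
17.05 [0.28636662 0.00559467 0.10563748] [-0.06055993  0.09230343 -0.04539612]
False BR t=17.43 F=1.36 tq=0.098 b=0.207
False BR t=17.75 F=4.53 tq=0.243 b=0.181
18.3667
```

```bash
python3 - <<'E'
from h import *
for n in ('TR','BL'):
    s0=approach(n,.95,gap=.022); print(s0['time'],s0['force'],s0['moment'])
    if n=='TR': cv2.imwrite('pics/w4.png',robot.grab_frame('wrist')[:,:,::-1])
    for b in (.85,.62,.4,.2):
        p,R=pose(n,b,z=Z0-.003*(.9-b),**KW); h=robot.move_linear(p,velocity=.05,frame=R,threshold=10); tq(h,n,s0,2 if b>.3 else 4)
        if h: break
    leave(n); print(robot.get_state()['time'])
    if h: break
E
```

```text
20.3417 [ 0.14680068 -0.06600845  0.43929138] [ 0.02469342 -0.02993931  0.01073878]
False TR t=20.81 F=0.17 tq=-0.040 b=0.842
False TR t=21.23 F=2.29 tq=0.103 b=0.624
False TR t=21.62 F=2.63 tq=0.073 b=0.404
False TR t=22.04 F=3.26 tq=0.150 b=0.203
22.625
23.8333 [ 0.09592584 -0.39525193  1.19307088] [ 0.02221238 -0.0050399   0.02530302]
False BL t=24.25 F=0.52 tq=-0.000 b=0.864
False BL t=24.67 F=2.53 tq=0.077 b=0.635
False BL t=25.07 F=3.23 tq=0.158 b=0.404
False BL t=25.48 F=2.07 tq=0.080 b=0.200
26.0667
```

View pics/w4.png

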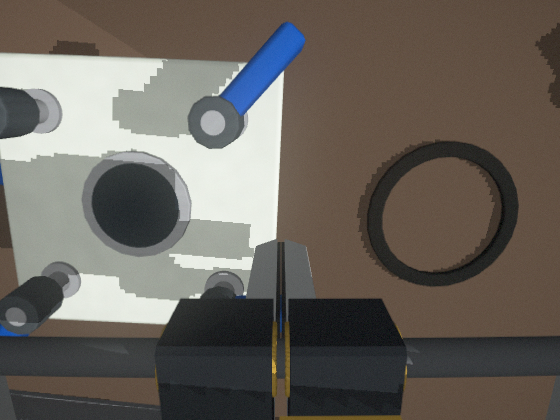

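```bash
cat >> h.py <<'E'
def visit(n,b0,d,thr=11.,v=.04,step=.3):
    """b0 measured handle angle now; push to b0-d or threshold"""
    zz=Z0-.003*(.9-b0)
    s0=approach(n,b0+.06,gap=.018,zz=zz)
    h=False; b=b0+.02; out=[]
    k=max(1,int(np.ceil(d/step)))
    for i in range(1,k+1):
        b=b0-d*i/k
        p,R=pose(n,b,z=Z0-.003*(.9-b),**KW)
        h=robot.move_linear(p,velocity=v,frame=R,threshold=thr)
        t=tq(h,n,s0,3)
        if h: break
    return h
E
python3 - <<'E'
from h import *
for n,b in (('BL',.2),('TR',.2)):
    h=visit(n,b,.32)
    leave(n); print(robot.get_state()['time'])
    if h: break
E
```

```text
False BL t=27.18 F=3.14 tq=0.122 b=0.059
False BL t=27.54 F=4.43 tq=0.236 b=-0.103
28.1417
False TR t=29.82 F=2.79 tq=0.096 b=0.036
False TR t=30.18 F=4.08 tq=0.167 b=-0.112
30.775
```

```bash
python3 - <<'E'
from h import *
for n,b in (('BR',.18),('TL',.155)):
    h=visit(n,b,.34)
    leave(n); print(robot.get_state()['time'])
    if h: break
cv2.imwrite('pics/w5.png',robot.grab_frame('wrist')[:,:,::-1])
E
```

```text
False BR t=32.59 F=3.03 tq=0.188 b=0.029
False BR t=32.96 F=4.67 tq=0.198 b=-0.140
33.5583
False TL t=35.25 F=2.92 tq=0.122 b=-0.017
False TL t=35.62 F=3.06 tq=0.142 b=-0.186
36.2
```

View pics/w5.png

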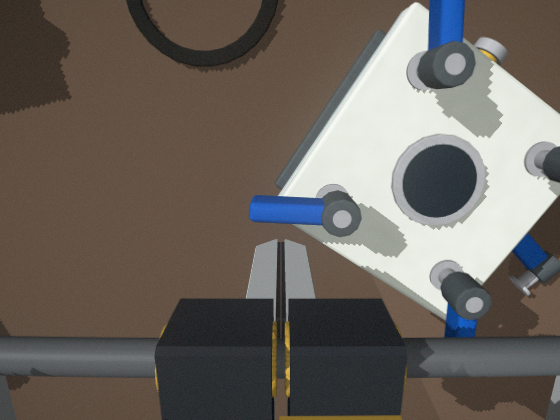

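```bash
cat >> h.py <<'E'
def final(n,b0,d,F=11.,v=.04,step=.4):
    zz=Z0-.003*(.9-b0)
    s0=approach(n,b0+.06,gap=.018,zz=zz)
    h=False; k=max(1,int(np.ceil(d/step))); thr=F
    for i in range(1,k+1):
        b=b0-d*i/k
        p,R=pose(n,b,z=Z0-.003*(.9-b),**KW)
        h=robot.move_linear(p,velocity=v,frame=R,threshold=thr)
        s=robot.get_state(); f=np.hypot(*(s['force']-s0['force'])[:2]); 
        t=tq('%s end f=%.1f'%(h,f),n,s0,3)
        a=avg(2); thr=F-np.hypot(*(a['force']-s0['force'])[:2])-0.3
        if h or thr<1: break
    return h
E
python3 - <<'E'
from h import *
for n,b in (('TL',-.186),('BR',-.14)):
    h=final(n,b,.38)
    leave(n); print(robot.get_state()['time'])
E
```

```text
False end f=6.9 TL t=37.58 F=7.43 tq=0.295 b=-0.550
38.2167
False end f=5.3 BR t=40.19 F=5.85 tq=0.229 b=-0.476
40.85
```

```bash
python3 - <<'E'
from h import *
for n,b in (('BL',-.103),('TR',-.112)):
    h=final(n,b,.46,step=.5)
    leave(n); print(robot.get_state()['time'])
E
```

```text
False end f=5.5 BL t=43.56 F=5.54 tq=0.249 b=-0.541
44.2
False end f=5.7 TR t=46.18 F=6.10 tq=0.281 b=-0.556
46.825
```

```bash
python3 - <<'E'
from h import *
for n,b in (('TR',-.556),('BL',-.541)):
    h=final(n,b,.5,F=11.3,step=.5,v=.05)
    leave(n); print(robot.get_state()['time'])
E
```

```text
True end f=0.5 TR t=47.91 F=0.55 tq=0.039 b=-0.725
48.625
True end f=1.0 BL t=50.29 F=0.88 tq=0.048 b=-0.708
51.0
```

```bash
python3 - <<'E'
from h import *
for n,b in (('BR',-.476),('TL',-.55)):
    h=final(n,b,.55,F=11.3,step=.55,v=.05)
    leave(n); print(robot.get_state()['time'])
E
```

```text
True end f=2.2 BR t=52.93 F=1.70 tq=0.084 b=-0.570
53.6583
True end f=2.0 TL t=55.30 F=1.06 tq=0.058 b=-0.643
56.0167
```

```bash
python3 - <<'E'
from h import *
for n,b in (('TL',-.643),('BR',-.57)):
    h=final(n,b,.25,F=11.3,step=.55,v=.03)
    leave(n); print(robot.get_state()['time'])
E
```

```text
True end f=1.1 TL t=57.09 F=1.17 tq=0.060 b=-0.712
57.8
True end f=4.5 BR t=59.55 F=3.96 tq=0.158 b=-0.702
60.25
```

```bash
python3 - <<'E'
from h import *
for n,b in (('BL',-.708),('TR',-.725)):
    h=final(n,b,.22,F=11.3,step=.55,v=.03)
    leave(n); print(robot.get_state()['time'])
cv2.imwrite('pics/w6.png',robot.grab_frame('wrist')[:,:,::-1]); print(robot.get_state()['force'])
cv2.imwrite('pics/s6.png',cv2.resize(robot.grab_frame('side')[150:270,260:400,::-1],None,fx=5,fy=5,interpolation=cv2.INTER_CUBIC))
E
```

```text
True end f=2.1 BL t=62.33 F=2.34 tq=0.096 b=-0.785
63.025
True end f=1.2 TR t=64.74 F=1.73 tq=0.057 b=-0.830
65.45
[ 0.06900096 -0.23362881  0.19966153]
```

View pics/w6.png

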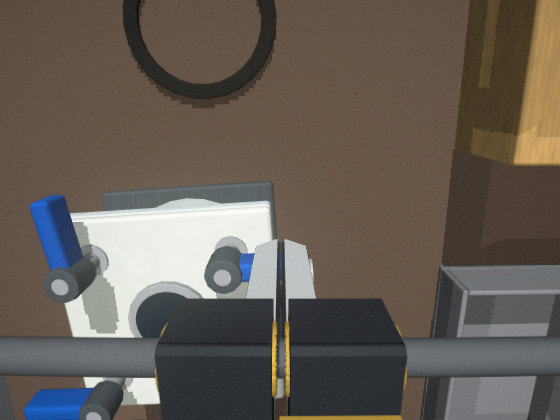

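View pics/s6.png

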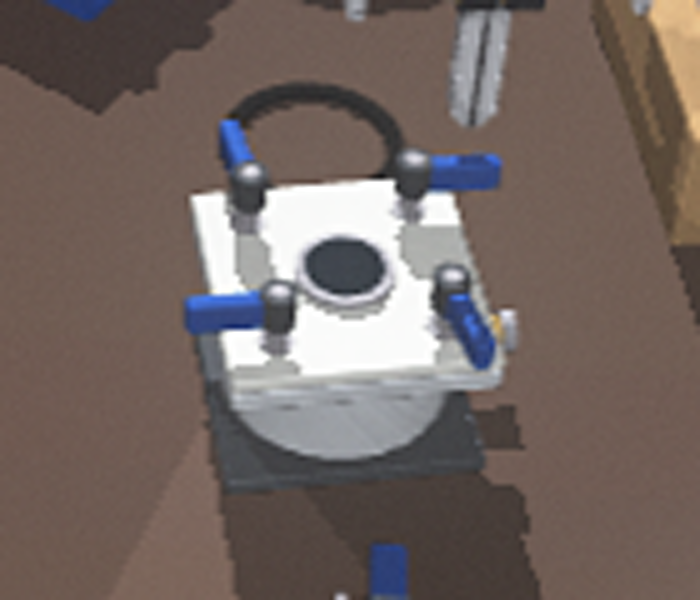

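```bash
python3 - <<'E'
from h import *
print(robot.sign_off())
E
```

```text
the job is handed in; nothing more can be done
None
```

I tightened the cover with the four levers and handed the job in at about 65.5 s of the 72 s. No verdict came back. I could not measure the cover's height and tip directly. That it is home and level rests on the lever torques and the last pictures.

**How it was done:** I pushed each lever clockwise with shut fingers.
- **First round:** One diagonal pair went about 0.7 rad, then the other pair about 0.65–0.7 rad.
- **Middle rounds:** Two more crosswise rounds of about 0.3–0.45 rad each.
- **Final rounds:** Two crosswise passes, each push stopping when the force on the tool had changed by 11.3 N at roughly 45 mm from the axis (about 0.5 Nm).

**What the last checks showed:**
- **Stops:** Every push in both final passes stopped on the force limit. All four levers ended about 1.6–1.7 rad clockwise of where they started.
- **Pictures:** In the last side and wrist pictures the cover looks level and down on the rim. All four handles have swung past their diagonals, and the fingers are clear. The bystanders in view look untouched; the wash bottle, jar and driver were not in those pictures.
- **Robot contact:** The tool force was near zero before handing in.

**What was uncertain or disagreed:**
- **Torque at rest:** The torque read low after each stop, so I relied on the force while pushing.
- **Final clamping force:** In the second final pass, at a slower speed, the levers still moved 0.07–0.13 rad before stopping. That suggests the first pass stopped early. I estimate 60–90 N per lever, so some may be a little below the 80–100 N asked for.
- **First round:** That the first pair was pressing on the cover rests on a small torque rise close to the noise, plus the turn angle you gave.

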